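# Unclamp, unlatch and park the analyser cartridge

## Task

Take the cartridge out of the dock: first flip the hold-down clamp up past its centre so that it stays open, then press the release tab all the way down so that the hidden latch lets go and the cartridge pops up, then lift it out. Set it upright and lengthwise on the middle of the rubber pad in the free bay of the parking tray, lowering it all the way down before you let go. Leave the clamp open, and do not disturb the spare cartridge, the bottle, the beaker or the tip box.

Things in the scene. Friction and masses are not known exactly. Their poses are not given: they have to be found in the camera images.
- dock: Fixed white base, slab 230 x 90 x 30 mm. Origin on the table under the middle of the cartridge socket; +x runs from the release tab end (slab edge x = -120) to the clamp end (x = +110), z up. Grey socket walls within x = +-58, y = +-35 mm reach 62 mm above the table, with 2 mm play round the cartridge. Hidden hooks at both ends hold the cartridge's foot down until the tab is pressed.
- latch (a joint): Travel of the release tab: 0 up, 0.010 m fully down. A spring returns it (2 N at the start, about 6 N fully down, plus up to 3 N hook friction). The hooks let go beyond 0.007 m; a spring plate under the cartridge then lifts it 18 mm within half a second and keeps it there, and the tab may be let go: it does not catch again.
- latch_tab (a point): Centre of the top face of the release tab: a dark steel plate, 30 mm (dock x) x 34 mm, at the dock end nearer the robot, 92 mm from the dock origin towards -x, 50 mm above the table when up. Pressed straight down. The socket's end wall begins 19 mm beyond the tab's inner edge.
- clamp (a joint): Toggle clamp angle: 0 closed (steel arm level over the cartridge, black handle upright), 1.65 rad fully open (arm upright, handle level, pointing along dock +x). An over-centre spring snaps it shut below about 0.75 rad and open above, where it stays by itself. Opening takes up to about 3 N on the handle 45 mm above the hinge.
- clamp_handle (a point): Centre of the rubber grip of the clamp handle: round, 15 mm diameter, grip 50 mm long; the handle ends 82 mm from the hinge, and this point lies 57 mm from it (straight above when closed). Pushing the handle along dock +x opens the clamp.
- clamp_hinge (a point): Point on the clamp's hinge axis (along dock y): 75 mm from the dock origin along +x, 102 mm above the table. The clamp arm, 12 x 12 mm, reaches 52 mm from here, towards dock -x when closed. Two steel cheeks at the hinge reach 106 mm above the table.
- cartridge_center (a point): Centre of the cartridge to take out, 45 mm above its underside; axes as the dock's while seated, then 76 mm above the table. White block 88 (x) x 56 (y) x 60 mm, foot plate 100 x 40 x 6 mm; on top a grey upright grip fin 40 (x) x 14 (y) x 30 mm, centred at x = -5 mm, 15 to 45 mm above this point. Total height 90 mm, 0.15 to 0.29 kg.
- tray: Fixed aluminium parking tray, 128 (x) x 167 (y) mm, 18 mm high, floor 5 mm thick, walls 5 mm, split by one wall at y = 0 into two bays, each 118 x 76 mm inside, centred at y = +-40.5 mm. Origin under its centre on the table.
- pad_top (a point): Centre of the top of the black rubber pad, 90 (x) x 50 (y) x 2 mm, fixed in the middle of the free bay, 7 mm above the table; axes as the tray's. The cartridge stands on it with its long side along x, either way round (its centre is then 45 mm above this point).
- spare_center (a point): Spare cartridge of the same shape and look, standing in the other bay of the tray; centre, half-way up. Leave alone.
- bottle_center (a point): Amber glass bottle, 56 mm diameter, 150 mm high, standing close beside the dock, on either side; centre, half-way up. Leave alone.
- beaker_center (a point): Glass beaker, 60 mm diameter, 80 mm high, standing on the dock's other side; centre, half-way up. Leave alone.
- tipbox_center (a point): Clear box of pipette tips, 80 x 110 x 54 mm high, beyond the tray; centre, half-way up. Leave alone.
Things that resemble listed ones, but are neither listed nor needed, are in the scene too. What is shaped like the part that bears cartridge_center but pink is not meant.

How it is judged (in metres and radians):
On the way, in this order (a step that is already met when the one before it is completed fails the run):
1. the clamp is flipped open, the cartridge still latched (value of joint clamp above 1.4 rad and z of cartridge_center in the frame of dock below 0.085 m), for 0.1 s.
2. the release tab is pressed down (value of joint latch above 0.0065 m and value of joint clamp above 1.4 rad), for 0.05 s.
3. the cartridge is lifted clear of the dock (z of cartridge_center in the frame of dock above 0.125 m), for 0.05 s.
4. the cartridge is lowered on to the pad while still held (x of cartridge_center in the frame of pad_top between -0.014 and 0.014 m and y of cartridge_center in the frame of pad_top between -0.014 and 0.014 m and z of cartridge_center in the frame of pad_top below 0.055 m and contact force between the fingers and cartridge above 0.5 N), for 0.05 s.
At the end, for the whole second after the job is handed in: The cartridge stands upright (within 0.1 rad) and at rest on the pad in the free bay, its centre within 14 mm of the pad's centre along and across, lengthwise within 0.2 rad, let go; the clamp is still open (beyond 1.4 rad) (x of cartridge_center in the frame of pad_top between -0.014 and 0.014 m and y of cartridge_center in the frame of pad_top between -0.014 and 0.014 m and z of cartridge_center in the frame of pad_top between 0.041 and 0.049 m and angle between cartridge_center's own z axis and vertical below 0.1 rad and angle between the x axis of cartridge_center and the x axis of pad_top, either way round below 0.2 rad and linear speed of cartridge below 0.02 m/s and value of joint clamp above 1.4 rad); the robot touches nothing.
It fails at once if the spare cartridge is shifted by more than 25 mm or tipped (distance of spare_center from where it was at the start of the episode above 0.025 m or angle between spare_center's own z axis and vertical above 0.3 rad).
It fails at once if the bottle is shifted by more than 25 mm or tipped (distance of bottle_center from where it was at the start of the episode above 0.025 m or angle between bottle_center's own z axis and vertical above 0.3 rad).
It fails at once if the beaker is shifted by more than 25 mm or tipped (distance of beaker_center from where it was at the start of the episode above 0.025 m or angle between beaker_center's own z axis and vertical above 0.3 rad).
It fails at once if the tip box is shifted by more than 25 mm or tipped (distance of tipbox_center from where it was at the start of the episode above 0.025 m or angle between tipbox_center's own z axis and vertical above 0.3 rad).
It also fails if it takes over 70 s, if anything falls off the work surface, if the arm or the gripper's body presses on something with over 40 N, if the wrist force passes 120 N, or if a joint passes its speed limit or range.

## Robot

A 6-joint arm with a two-finger parallel gripper is mounted at the origin on the work surface. World frame = base frame: x ahead of the robot, y to its left, z up, the work surface at z = 0. Lengths are in mm, angles in rad, forces in N, time in s.
With the tool pointing down it reaches from about 250 to 850 mm from the base axis. Payload 12.5 kg.
Tool frame: the origin (TCP) lies on the centre line of the jaws, within the pads' length; the fingertips stand 17 mm ahead of it and the grasp point (between the pads) lies 2 mm behind it (env.tip_reach is the z of the fingertips in the tool frame, in mm); z points along the fingers, y is the line along which they close (so a half turn about z gives the same grasp; the last joint's range is limited). The gripper opens to 93 mm and grips with 3 to 60 N. Pads are 15 mm wide; open, the fingers measure 128 mm over their backs; the gripper's body (75 mm by 188 mm) begins 65 mm behind the grasp point.
Start: joints at [1.108, 0.351, 1.652, -0, 1.139, -0.085], TCP at [202.85, 511.211, 235.633] pointing down, gripper open.
Joint ranges: [-2.75, 2.75], [-0.79, 2.1], [0.01, 2.65], [-1.57, 4.71], [0.07, 3.14], [-2.87, 2.87]. Speed limits (rad/s): [2.22, 2.22, 2.79, 3.14, 3.14, 3.14].

## Interface

Orientations are given as a unit quaternion [w, x, y, z].
In Python, from rig import env gives the robot as it stands. The module is installed in compiled form; this text tells all that it offers. Calls block until the motion is done:
- env.move_pose(position, orientation): joint-space move of the TCP to a pose.
- env.movel(position, frame=None, max_speed=150, stop_force=None): straight line of the TCP; frame=None keeps the orientation; max_speed is the mean speed in mm/s. With stop_force (N) it stops when the force on the tool has changed by that much, and returns True; else False.
- env.move_j(angles): joint-space move.
- env.command_gripper(opening): finger opening in mm; the grip force is fixed at half the most; returns when the fingers have stopped.
- env.dwell(seconds).
- env.ik(position, orientation): joint angles nearest the present ones, or None.
- env.sense(): the state.
- env.camera(name): name is "side" or "top"; returns (picture, depth): 480x640x3 uint8, blue, green, red; 480x640 float32, mm along the optical axis (not along the pixel's ray), 0 where there is no reading.
- env.camera_params(name): a dict with "fx", "fy", "cx", "cy" (pixels), "k1" (the pictures are not rectified: a ray, as slopes to the right and down, at radius r is drawn at 1 + k1 r^2 times it, then the intrinsics apply), "rvec" (rotation vector, rad) and "tvec" (3), from world to camera coordinates, as OpenCV has them. Camera axes: x right, y down, z forward; pixel columns grow to the right and rows downward; lengths in mm; the calibration is good to about 2 mm. A picture is of the moment at which its call begins. camera_params takes no time and is no camera call.
A pose or a line that the arm cannot do raises env.Unreachable and nothing moves.
- env.finish_job(): hands the job in; it is judged then, once.
The state is a dict: "clock": time; "joint_pos": joint angles; "joint_vel": joint speeds; "tau": joint torques, N m; "tcp_pos": TCP position; "orientation": TCP orientation; "ft_force": force on the tool from outside, world axes, zero at the start; "wrist_torque": the same for the moment, N m; "opening": finger opening in mm; "finger_force": force on a finger pad.
Only numpy, scipy, OpenCV 4.12 (cv2) and the standard library are available. Lean on these libraries where they do the work, as an engineer would, in place of code of your own. Each camera call takes 0.05 s, during which the arm holds its last target. There are 200 camera calls.

## Working session

There is one attempt and no reset: what is moved stays moved. The work goes in short steps, each a Python script; the robot and the scene stay as the last script left them, time stands still between calls to the robot, and variables do not carry over. Pictures are saved under pics/ and viewed, at most 10 in all, crops included, and the job is handed in when it is done.

```bash
mkdir -p pics; cat > h.py <<'E'
import numpy as np, cv2
from rig import env
def cam(n):
    p=env.camera_params(n); R=cv2.Rodrigues(np.array(p['rvec'],float))[0]; return p,R,np.array(p['tvec'],float).ravel()
def rays(n,uv):
    p,R,t=cam(n); uv=np.asarray(uv,float).reshape(-1,2)
    d=np.c_[(uv[:,0]-p['cx'])/p['fx'],(uv[:,1]-p['cy'])/p['fy']]; s=d.copy()
    for _ in range(20): s=d/(1+p['k1']*(s**2).sum(1,keepdims=True))
    return np.c_[s,np.ones(len(s))],R,t
def atz(n,uv,z):   # intersect pixel rays with plane z
    s,R,t=rays(n,uv); C=-R.T@t; w=s@R; return C+w*((z-C[2])/w[:,2:3])
def world(n,uv,dep): # via depth values
    s,R,t=rays(n,uv); return (s*np.asarray(dep).reshape(-1,1)-t)@R
def cloud(n,dep):
    v,u=np.mgrid[0:480,0:640]; return world(n,np.c_[u.ravel(),v.ravel()],dep.ravel()).reshape(480,640,3)
def project(n,P):
    p,R,t=cam(n); c=np.atleast_2d(P)@R.T+t; s=c[:,:2]/c[:,2:]; s=s*(1+p['k1']*(s**2).sum(1,keepdims=True))
    return np.c_[s[:,0]*p['fx']+p['cx'],s[:,1]*p['fy']+p['cy']]
E
python3 - <<'E'
from h import *
for n in('top','side'):
    im,d=env.camera(n); cv2.imwrite(f'pics/{n}0.png',im); np.save(f'{n}0.npy',d)
    p,R,t=cam(n); print(n,p['fx'],p['k1'],-R.T@t,R[2],(d>0).mean())
print(env.sense(),env.tip_reach)
E
```

```text
top 622.7169498413953 -0.21433774189106156 [ 4.93118014e+02 -5.47324223e-01  1.35425933e+03] [ 0.06544697 -0.00493757 -0.99784383] 0.9960481770833334
side 493.47191519235906 0.034219828801112094 [-118.2464252  -655.73578863  724.62252095] [ 0.62758553  0.58194485 -0.51718139] 0.9961458333333333
{'clock': 0.1, 'joint_pos': array([ 1.10842166e+00,  3.51164590e-01,  1.65232126e+00,  3.94040123e-06,
        1.13912054e+00, -8.45975391e-02]), 'joint_vel': array([-0.0002193 , -0.00110994, -0.0004751 , -0.0002389 ,  0.00030671,
       -0.00075453]), 'tau': array([ 7.15109491e-04, -4.98029315e+01, -2.85703808e+01,  7.00838515e-02,
        2.39269162e-02, -4.96949860e-05]), 'tcp_pos': array([202.7191703 , 510.97661484, 235.17975223]), 'orientation': array([-1.38622389e-04,  1.87768128e-01,  9.82213252e-01, -4.87547321e-04]), 'ft_force': array([ 0.40592956, -0.62908393, -0.65293793]), 'wrist_torque': array([ 0.06777864, -0.01909716,  0.01072405]), 'finger_force': 0.0, 'opening': 92.97374908793367} 17.0
```

View pics/top0.png

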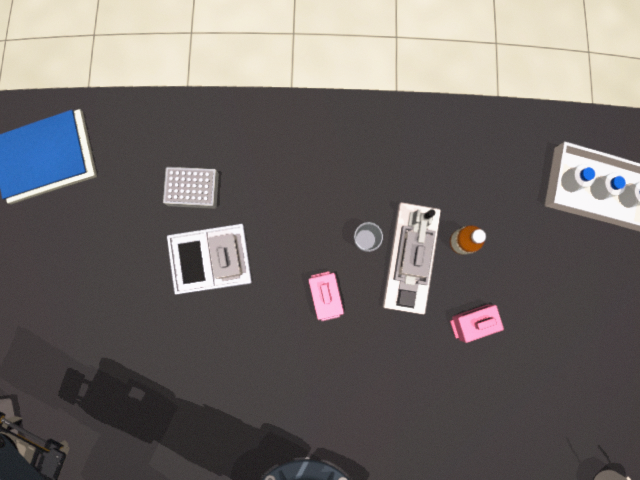

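View pics/side0.png

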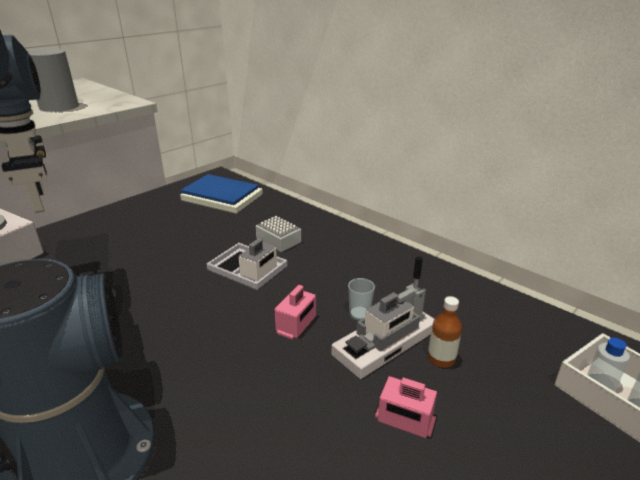

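The top picture shows the dock at about (412,258), with the tab at (407,297) and the clamp handle at (430,213). The tray is at (209,259), with the free bay and pad on its left at (193,262). Things that could be taken for the target cartridge are the white one in the dock (415,255), the white spare in the tray (226,257), and two pink ones at (326,297) and (478,324). By the description it is the white one in the dock. I'll check that in a close crop.

```bash
python3 - <<'E'
from h import *
im=cv2.imread('pics/top0.png')
a=cv2.resize(im[195:320,370:500],None,fx=4.6,fy=4.6,interpolation=cv2.INTER_CUBIC)
cv2.imwrite('pics/dockcrop.png',a)
b=cv2.resize(im[215:305,155:265],None,fx=6,fy=6,interpolation=cv2.INTER_CUBIC)
cv2.imwrite('pics/traycrop.png',b)
E
```

```text
(no output)
```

View pics/dockcrop.png

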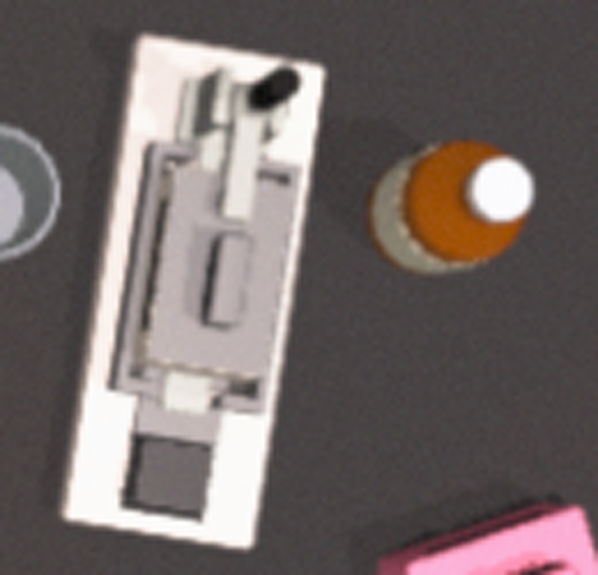

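View pics/traycrop.png

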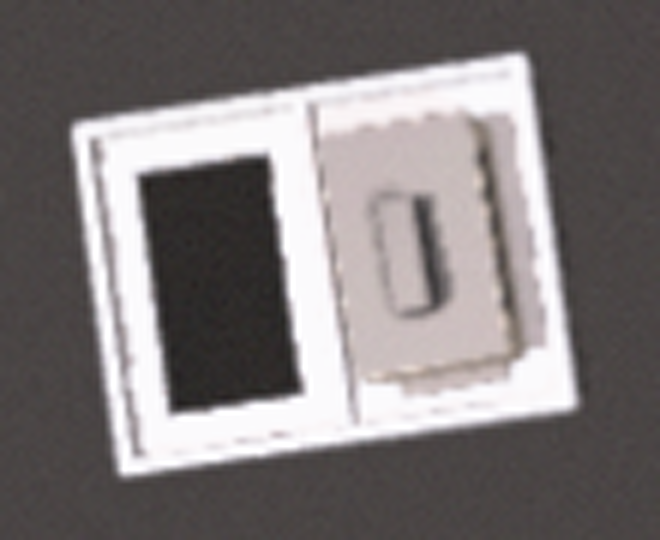

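The crops confirm it: the white cartridge sits under the closed clamp arm in the dock. The slab corners in the dock crop are (140,36), (325,68), (252,548), (64,518). In the tray crop the pad corners are (138,175), (270,155), (302,392), (170,412), and the spare is in the right bay.

```bash
cat >> h.py <<'E'
def fit(P,M): # 2D rigid model->world
    P=P[:,:2]; cm,cp=M.mean(0),P.mean(0); H=(M-cm).T@(P-cp)
    th=np.arctan2(H[0,1]-H[1,0],H[0,0]+H[1,1]); c,s=np.cos(th),np.sin(th); R=np.array([[c,-s],[s,c]])
    o=cp-R@cm; return o,th,np.linalg.norm((M@R.T+o)-P,axis=1)
E
python3 - <<'E'
from h import *
D=lambda c:(np.array(c,float)+.5)/4.6-.5+[370,195]
T=lambda c:(np.array(c,float)+.5)/6-.5+[155,215]
A=np.array
P=atz('top',D([(140,36),(325,68),(252,548),(64,518)]),30)
o,th,r=fit(P,A([[110,45],[110,-45],[-120,-45],[-120,45]])); print('dock',o,th,r)
R=A([[np.cos(th),-np.sin(th)],[np.sin(th),np.cos(th)]])
loc=lambda P:((P[:,:2]-o)@R).round(1)
print('tab',loc(atz('top',D([(133,437),(211,440),(202,520),(122,510)]),50)))
print('fin',loc(atz('top',D([(218,232),(250,236),(240,322),(206,325)]),121)))
print('handle tip',loc(atz('top',D([(286,82)]),184)), 'arm tip',loc(atz('top',D([(236,218)]),108)))
print('bottle cap',loc(atz('top',D([(500,188)]),150)),'beaker', loc(atz('top',[[368,236]],50)))
P=atz('top',T([(74,124),(524,54),(578,408),(122,474)]),18)
ot,tt,r=fit(P,A([[64,83.5],[64,-83.5],[-64,-83.5],[-64,83.5]])); print('tray',ot,tt,r)
P=atz('top',T([(138,175),(270,155),(302,392),(170,412)]),7)
op,tp,r=fit(P,A([[45,25],[45,-25],[-45,-25],[-45,25]])); print('pad',op,tp,r)
Rt=A([[np.cos(tt),-np.sin(tt)],[np.sin(tt),np.cos(tt)]]); print('pad in tray',(op-ot)@Rt)
print('spare fin',(atz('top',T([(387,192),(420,197),(432,312),(398,314)]),95)[:,:2]-ot)@Rt)
# depth cross-check
for n in('top','side'):
    c=cloud(n,np.load(n+'0.npy')); q=c.reshape(-1,3); l=(q[:,:2]-o)@R; z=q[:,2]
    m=(abs(l[:,0])<130)&(abs(l[:,1])<60)
    for nm,lo,hi,bx in(('slab',24,36,(-130,130)),('tab',44,56,(-130,-70)),('block',85,97,(-60,50)),('fin',115,127,(-60,40)),('handle',140,195,(40,130))):
        k=m&(z>lo)&(z<hi)&(l[:,0]>bx[0])&(l[:,0]<bx[1])
        if k.sum(): print(n,nm,k.sum(),np.percentile(l[k],[2,50,98],axis=0).round(1).tolist(),np.median(z[k]).round(1))
E
```

```text
dock [ 573.21445069 -217.48307642] -0.1381340350949254 [1.15384938 1.19342913 1.19995948 1.077089  ]
tab [[ -77.3   21.6]
 [ -72.9  -14.2]
 [-109.7  -15.9]
 [-111.    21.3]]
fin [[ 14.8   8.6]
 [ 15.4  -5.6]
 [-22.3  -6.9]
 [-26.    7.6]]
handle tip [[74.9 -0.2]] arm tip [[23.6 -0.4]]
bottle cap [[  50.9 -105.3]] beaker [[ 23.7 103.1]]
tray [555.53212455 221.82017898] 0.1775634329956821 [0.27208063 0.63557404 0.7646161  0.17014845]
pad [548.20774168 261.34513661] 0.17427716657964204 [1.44054691 1.42795307 1.57682455 1.3446278 ]
pad in tray [-0.2278554  40.19722555]
spare fin [[ 15.32800333 -37.23152578]
 [ 11.94427954 -48.15378058]
 [-27.2817541  -46.6564112 ]
 [-26.22512999 -35.08512215]]
top slab 1773 [[-118.1, -43.3], [-49.9, 20.1], [106.7, 44.5]] 30.1
top tab 218 [[-106.0, -15.0], [-91.7, 0.7], [-77.1, 16.2]] 50.2
top block 893 [[-41.7, -26.0], [-0.3, 6.1], [43.0, 27.5]] 92.3
top fin 128 [[-23.3, -5.3], [-4.6, 1.0], [14.5, 6.8]] 121.4
top handle 81 [[67.2, -5.7], [72.3, 2.8], [80.7, 8.0]] 181.1
side slab 1335 [[-118.3, -45.9], [-73.0, -30.5], [102.4, 41.6]] 29.7
side tab 224 [[-106.0, -17.8], [-92.5, -1.5], [-76.5, 16.2]] 50.0
side block 623 [[-42.5, -28.8], [-14.6, -12.5], [42.7, 25.9]] 93.1
side fin 129 [[-23.6, -8.1], [-6.5, -3.3], [14.9, 5.8]] 122.2
side handle 154 [[68.4, -8.2], [72.1, -2.8], [80.4, 5.8]] 166.1
```

All the checks agree: tab, fin, handle and pad heights are within about 2 mm, and the depth data gives the same poses. Next I'll plan and open the clamp.

```bash
cat >> h.py <<'E'
O=np.array([573.2,-217.5]); TH=-0.138; PAD=np.array([548.2,261.3]); TP=0.176
def rot(t,v): c,s=np.cos(t),np.sin(t); return np.array([c*v[0]-s*v[1],s*v[0]+c*v[1]])
def q(t): return [0,np.cos(t/2),np.sin(t/2),0]   # tool x at yaw t, z down
def dk(x,y,z): return [*(O+rot(TH,(x,y))),z]
def pd(x,y,z): return [*(PAD+rot(TP,(x,y))),z]
def st(m=''):
    s=env.sense(); print(m,round(s['clock'],2),s['tcp_pos'].round(1),s['ft_force'].round(1),round(s['opening'],1),round(s['finger_force'],1))
E
python3 - <<'E'
from h import *
for f in(0,np.pi):
    for p,t in((dk(40,0,260),TH),(dk(-93,0,54),TH),(dk(-5,0,129),TH),(pd(-5,0,86),TP)):
        j=env.ik(p,q(t+f)); print(f,None if j is None else np.round(j,2))
E
```

```text
0 [-0.42  0.52  1.34 -0.    1.29  1.29]
0 [-0.49  0.57  1.85 -0.    0.72  1.22]
0 [-0.44  0.58  1.59 -0.    0.98  1.27]
0 [ 0.37  0.63  1.62 -0.    0.89  1.76]
3.141592653589793 [-0.42  0.52  1.34 -0.    1.29 -1.85]
3.141592653589793 [-0.49  0.57  1.85 -0.    0.72 -1.92]
3.141592653589793 [-0.44  0.58  1.59 -0.    0.98 -1.87]
3.141592653589793 [ 0.37  0.63  1.62 -0.    0.89 -1.38]
```

```bash
python3 - <<'E'
from h import *
env.command_gripper(0)
env.move_pose(dk(38,0,270),q(TH)); st()
env.movel(dk(38,0,160)); st()
env.movel(dk(150,0,160),max_speed=100,stop_force=25); st('pushed')
env.movel(dk(150,0,270)); st()
im,d=env.camera('side'); cv2.imwrite('pics/s1.png',cv2.resize(im[200:400,290:490],None,fx=3,fy=3,interpolation=cv2.INTER_CUBIC))
q_=cloud('side',d).reshape(-1,3); l=np.array([rot(-TH,p-O) for p in q_[:,:2]]); z=q_[:,2]
k=(abs(l[:,1])<20)&(l[:,0]>50)&(l[:,0]<180)&(z>110)&(z<170); print(k.sum(),np.percentile(l[k],[2,50,98],axis=0),z[k].max())
E
```

```text
4.5 [ 611. -222.  270.] [-0.1 -0.1 -0.6] 0.4 0.0
 5.38 [ 611.3 -222.9  161. ] [-0.1  0.1  0.6] 0.5 0.0
pushed 6.65 [ 721.5 -238.1  160.1] [-0.3  0.6 -0.8] 0.3 0.0
 7.53 [ 721.4 -238.   268.7] [ 0.3 -0.3 -0.6] 0.5 0.0
185 [[68.73906011 -8.10351658]
 [74.26646822 -3.4414861 ]
 [85.71030723  6.96519612]] 156.1970114647605
```

View pics/s1.png

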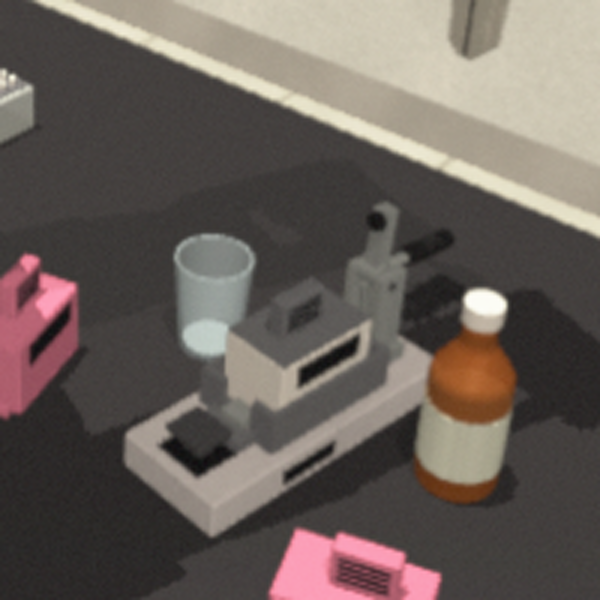

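The crop shows the clamp fully open: the arm stands upright at (383,235), the handle is level at (430,247), and the cartridge is still seated at (300,340). Next I'll press the tab, then check the height of the fin.

```bash
python3 - <<'E'
from h import *
env.move_pose(dk(-94,0,200),q(TH))
env.movel(dk(-94,0,72)); st()
print(env.movel(dk(-94,0,54),max_speed=25,stop_force=20)); st('pressed')
env.dwell(.7); st()
env.movel(dk(-94,0,200)); 
for n in('top','side'):
    im,d=env.camera(n); c=cloud(n,d).reshape(-1,3); l=np.array([rot(-TH,p-O) for p in c[:,:2]]); z=c[:,2]
    for lo,hi in((100,118),(118,128),(133,145)):
        k=(abs(l[:,1])<32)&(abs(l[:,0])<50)&(z>lo)&(z<hi)
        if k.sum(): print(n,lo,k.sum(),np.percentile(l[k],[2,50,98],axis=0).round(1).tolist(),np.median(z[k]))
cv2.imwrite('pics/s2.png',cv2.resize(im[200:400,290:490],None,fx=3,fy=3))
E
```

```text
9.58 [ 480.7 -204.8   72.6] [-0.5 -0.   0.7] 0.6 0.0
True
pressed 10.2 [ 480.6 -204.8   57.2] [-2.9  0.4 11.6] 0.8 5.5
 10.9 [ 480.5 -204.8   57.2] [-3.4  1.6 11.8] 0.7 5.8
top 100 829 [[-40.8, -25.3], [12.1, 9.7], [43.5, 28.0]] 109.73512067164766
top 118 16 [[-24.3, -0.6], [-10.3, 6.5], [13.3, 7.6]] 125.74540000939723
top 133 123 [[-22.4, -5.8], [-2.9, 1.2], [14.8, 6.7]] 138.8869109607275
side 100 714 [[-42.6, -28.9], [-14.0, -11.6], [43.5, 25.4]] 110.34609830821805
side 118 67 [[-23.8, -8.7], [-15.1, -6.1], [14.4, 6.2]] 123.20201446157985
side 133 124 [[-23.6, -7.9], [-5.7, -2.8], [15.1, 5.5]] 139.43751290502917
```

The cartridge has popped up: the fin top is at 139 mm, as expected. Next I'll grasp it and lift.

```bash
python3 - <<'E'
from h import *
env.command_gripper(45)
env.move_pose(dk(-5,0,210),q(TH))
print(env.movel(dk(-5,0,129),max_speed=80,stop_force=12)); st('at')
env.command_gripper(5); st('grip')
env.movel(dk(-5,0,190),max_speed=60); st()
env.movel(dk(-5,0,270)); st('up')
env.move_pose(pd(-5,0,270),q(TP)); st('over')
env.movel(pd(-5,0,120),max_speed=100); st()
im,d=env.camera('top'); cv2.imwrite('pics/t3.png',cv2.resize(im[200:320,140:280],None,fx=5,fy=5))
im,d=env.camera('side'); cv2.imwrite('pics/s3.png',cv2.resize(im[180:330,180:330],None,fx=4,fy=4,interpolation=cv2.INTER_CUBIC)); cv2.imwrite('pics/s3f.png',im)
E
```

```text
False
at 14.59 [ 568.6 -216.9  129.6] [0.6 0.3 0.5] 44.8 0.0
grip 15.19 [ 568.2 -216.8  129. ] [ 0.2 -0.5  0.2] 13.6 30.0
 16.36 [ 568.  -216.7  189.5] [ 0.3 -0.3 -2.2] 13.3 30.0
up 17.04 [ 567.8 -216.6  268.9] [-0.7 -0.1 -1.9] 13.5 30.0
over 18.78 [543.7 259.6 270. ] [ 0.2 -0.1 -1.9] 14.0 30.0
 20.43 [543.6 260.6 120.6] [ 0.1 -0.6 -2.3] 13.5 30.0
```

View pics/s3.png

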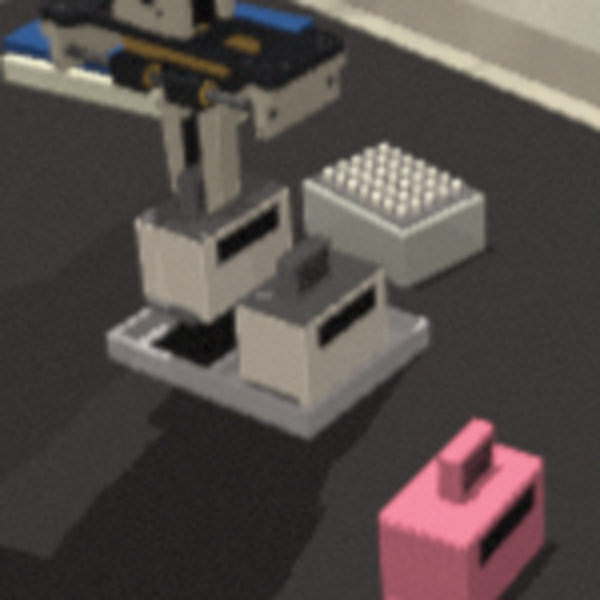

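The crop shows the cartridge held upright over the free bay, with its block at (215,250), the pad beneath at (205,340), and the spare clear at (310,330). Lowering now.

```bash
python3 - <<'E'
from h import *
env.movel(pd(-5,0,95),max_speed=60); st()
print(env.movel(pd(-5,0,82),max_speed=15,stop_force=6)); st('down')
env.dwell(.3); st()
E
```

```text
21.1 [543.3 260.4  94.8] [ 0.2  0.6 -2. ] 13.8 30.0
True
down 21.69 [543.2 260.6  86.9] [-1.6 -0.5  4.2] 13.8 30.0
 21.99 [543.3 260.6  86.9] [-1.4  0.1  4.9] 13.8 30.0
```

Contact came at TCP z = 87, exactly as predicted for the cartridge resting on the pad. Now I'll release it and check.

```bash
python3 - <<'E'
from h import *
env.command_gripper(40); st('open')
env.movel(pd(-5,0,260)); env.move_pose([380,150,300],q(TP)); env.dwell(.3)
for n in('top','side'):
    im,d=env.camera(n); c=cloud(n,d).reshape(-1,3); z=c[:,2]
    l=np.array([rot(-TP,p-PAD) for p in c[:,:2]])
    for lo,hi in((62,74),(90,105)):
        k=(abs(l[:,1])<38)&(abs(l[:,0])<55)&(z>lo)&(z<hi)
        if k.sum(): print(n,lo,k.sum(),np.percentile(l[k],[2,50,98],axis=0).round(1).tolist(),np.median(z[k]).round(1))
cv2.imwrite('pics/s4.png',im[170:400,150:480].repeat(2,0).repeat(2,1))
E
```

```text
open 22.64 [542.7 260.3  86.2] [ 0.1 -1.   0.5] 39.6 0.0
top 62 931 [[-42.9, -28.8], [0.9, -6.6], [42.3, 24.6]] 68.0
top 90 130 [[-24.5, -8.3], [-5.4, -2.0], [13.7, 4.6]] 96.4
side 62 347 [[-43.0, -31.5], [-12.4, -13.3], [43.2, 23.4]] 68.6
side 90 75 [[-23.8, -10.1], [-6.8, -5.4], [16.3, 4.2]] 96.8
```

View pics/s4.png

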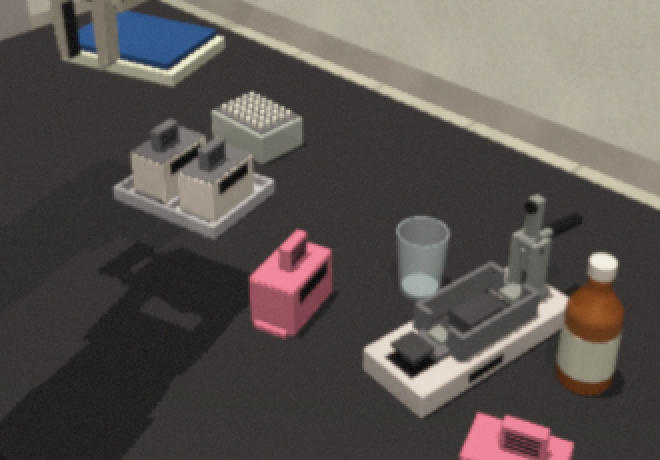

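The cartridge stands upright on the pad at (165,165), about 2–3 mm off centre and at the right height. The clamp is open at (535,220), and the spare, bottle, beaker and tip box haven't moved.

```bash
python3 -c "
from rig import env
print(env.finish_job())"
```

```text
the job is handed in; nothing more can be done
None
```

The job is handed in, with no verdict returned: the cartridge stands upright on the pad in the free bay about 2–3 mm off centre, the clamp is still open, and the spare, bottle, beaker and tip box look undisturbed in the last picture.

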